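# Function-test the stop station

## Task

Test the mushroom stop on the bench stop station: press its mushroom head all the way down, then twist it clockwise by pushing one of its wings round with a fingertip until it pops back up, and after that press the flat reset button on the same box all the way in and let it go. Nothing is to be picked up: the box stays standing where it is, and the vial, beaker and syringe round it are left alone.

Things in the scene. Friction and masses are not known exactly. Their poses are not given: they have to be found in the camera images.
- station: free-standing 2 kg box on rubber feet, 84 x 170 x 60 mm (x, y, z), grey with a bright metal cover. Origin: centre of its underside; x points away from the robot at yaw 0, its long side is along y. On the cover, 60 mm above the bench: the mushroom stop, 38 mm from the origin along +y, and the flat reset button, 55 mm along -y. Sideways pushes over about 7 N slide the box.
- stop_top (a point): top centre of the grey mushroom head, 103 mm above the bench when up; sinks with it. The head is a dome 43 mm wide, 22 mm high, with two wings: one straight bar through it, 86 mm from tip to tip, 13 mm wide, its top 8 mm and its underside 20 mm below this point. Untwisted, the bar lies along the box's x axis.
- wing_tip (a point): outer end of the near wing (on the box's -x side), 43 mm from the twist axis, at the wing's mid-height, 89 mm above the bench when up. Twisting clockwise (seen from above) moves this tip towards the box's +y end; on the wing's -y side there is free space above the bare cover for a fingertip.
- stop_button (a joint): how far the mushroom is pressed down, m: 0 up, 0.011 fully home. Sprung: about 3 N to start it, 6 to 9 N to bring it home. Pressed home and let go, it rises a little and stays latched at about 0.0085; only twisting the head releases it.
- stop_head (a joint): twist of the head in rad, clockwise from above: 0 at rest, end stop at 0.9. A spring (0.025 N m at rest, 0.08 N m near the release, 0.14 N m at the end stop) turns it back when it is let go. A latched stop springs up when the twist reaches about 0.4.
- reset_button_top (a point): top centre of the flat round reset button, 24 mm wide, in a low round metal housing 40 mm wide on the cover; 82 mm above the bench, sinks with the button.
- reset_button (a joint): how far the reset button is pressed, in m: 0 out, 0.005 fully in; momentary, springs back; fully in takes 5 N.
- vial_free: bystander: screw-capped sample vial, 28 mm wide, 56 mm high, standing behind the box; origin at its foot
- beaker_50: bystander: small glass beaker, 43 mm wide, 56 mm high, standing behind the box; origin at its foot
- syringe0: bystander: syringe lying in front of the box, 113 mm long, 30 mm wide; origin under its middle
Things that resemble listed ones, but are neither listed nor needed, are in the scene too. What is shaped like the station but turquoise is not meant.

How it is judged:
By the outcome, as a careful person would: the job done as asked, in the order asked, and still so for the second after the job is handed in, with the robot touching nothing.
It also fails if it takes over 45 s, if anything falls off the work surface, if the arm or the gripper's body presses on something with over 40 N, if the wrist force passes 120 N, or if a joint passes its speed limit or range.

## Robot

A 6-joint arm with a two-finger parallel gripper is mounted at the origin on a cart in front of the work surface, level with it; the furniture and walls round the work are solid. World frame = base frame: x ahead of the robot, y to its left, z up, the work surface at z = 0. Lengths are in m, angles in rad, forces in N, time in s.
With the tool pointing down it reaches from about 0.3 to 0.85 m from the base axis. Payload 5.4 kg.
Tool frame: the origin (TCP) lies on the centre line of the jaws, within the pads' length; the fingertips stand 17 mm ahead of it and the grasp point (between the pads) lies 2 mm behind it; z points along the fingers, y is the direction in which the jaws open and shut (so a half turn about z gives the same grasp; the last joint's range is limited). The gripper opens to 85 mm and grips with 20 to 120 N. Pads are 22 mm wide; open, the fingers measure 114 mm over their backs; the gripper's body (76 mm by 85 mm) begins 54 mm behind the grasp point. The pads swing forward as they close: fully open they stand 13 mm farther back than shut.
Start: joints at [-1.452, 0.158, 1.597, -0, 1.386, -0.21], TCP at [0.186, -0.544, 0.226] pointing down, gripper open.
Joint ranges: [-2.91, 2.91], [-0.94, 2.29], [0.18, 2.7], [-1.29, 4.43], [0.17, 2.64], [-3, 3]. Speed limits (rad/s): [2.57, 2.57, 3.14, 3.14, 3.14, 3.14].

## Interface

Orientations are given as a unit quaternion [x, y, z, w].
In Python, from station import * gives the robot as it stands.
- The arm moves only by the tool apply_moves, never from a script. Its argument "plan" is one flat list of numbers, 5 for each row, row after row: the finger opening in mm, from 0 to 85.4, then the shift along the world's x, y, z in mm, then the turn about the world's z in degrees. In form: [hand, dx, dy, dz, yaw, hand, dx, dy, dz, yaw, ...]. A call has 1 to 10 rows; each row shifts and turns the pose as measured when the row begins; what a row does not reach is not made up. A row lasts 1/8 s, in which the tool goes at most 62.5 mm and 10.7 degrees, less where a joint would pass 70% of its speed; a pose out of reach is approached as far as the arm can. A call with a gripper value outside its range is refused whole. The fingers move at their own pace and stop on an object; "squeeze" is the grip in N (left out, the last holds). Time passes only in rows, so rows that do not move let the fingers close. It gives the time, the measured TCP pose, the force and the opening at its end, in the units of the state.
- get_state(): the state, without advancing time (a new reading comes with each control period).
- grab_frame(name): name is "scene" or "top" or "wrist"; returns the picture (384x512x3 uint8, red, green, blue); there is no depth.
- camera_info(name): a dict with "camera_matrix" (3x3 intrinsics, pixels), "R" (3x3) and "t" (3): a world point X has camera coordinates R X + t. Camera axes: x right, y down, z forward; pixel columns grow to the right and rows downward; lengths in m; the calibration is good to about 2 mm. A picture is of the moment at which its call begins: read the wrist's pose just before it. camera_info takes no time and is no camera call; for the wrist camera it gives the pose at the moment of the call.
- job_done(): hands the job in, once; it reports no verdict.
The state is a dict: "clock": time; "joint_pos": joint angles; "dq": joint speeds; "joint_efforts": joint torques, N m; "position": TCP position; "eef_rot": TCP orientation; "force": force on the tool from outside, world axes, zero at the start; "wrist_torque": the same for the moment, N m; "grip_width": finger opening in m.
Only numpy, scipy, OpenCV 4.12 (cv2) and the standard library are available. Lean on these libraries where they do the work, as an engineer would, in place of code of your own. Each camera call takes 0.05 s, during which the arm holds its last target.

## Working session

There is one attempt and no reset: what is moved stays moved. The work goes in short steps, Python scripts to look and compute and a tool call to move; the robot and the scene stay as the last step left them, time stands still between calls to the robot, and variables do not carry over. Pictures are saved under pics/ and viewed, and the job is handed in when it is done.

Besides the shell and the picture viewer there is one more tool, called after "Request:" by a JSON object that holds its "api" and its "payload". apply_moves: Moves the arm, as the interface text tells. Its arguments: {"type":"object","properties":{"plan":{"type":"array","items":{"type":"number"}},"squeeze":{"type":"number"}},"required":["plan"]}

```bash
mkdir -p pics; ls; python3 - <<'E'
from station import *
import cv2
s=get_state();print({k:s[k] for k in('clock','position','eef_rot','force','grip_width')})
for n in('scene','top'):
    f=grab_frame(n);cv2.imwrite(f'pics/{n}0.png',cv2.resize(f[:,:,::-1],(800,600),interpolation=cv2.INTER_CUBIC))
    c=camera_info(n);print(n,c)
E
```

```text
pics
{'clock': 0.0, 'position': array([ 0.18557363, -0.5435748 ,  0.22540304]), 'eef_rot': array([ 9.86520526e-01,  1.63634701e-01,  4.94713678e-05, -9.66256402e-04]), 'force': array([-0.23499311,  1.11040054,  0.63471687]), 'grip_width': 0.08514348378041495}
scene {'camera_matrix': array([[431.13679104,   0.        , 258.91978633],
       [  0.        , 431.13679104, 190.14297892],
       [  0.        ,   0.        ,   1.        ]]), 'R': array([[-0.75354712, -0.65738825,  0.0027265 ],
       [-0.33553394,  0.38104072, -0.86152478],
       [ 0.56531736, -0.65011434, -0.50770821]]), 't': array([0.46510875, 0.28252248, 0.77424436])}
top {'camera_matrix': array([[447.25711259,   0.        , 250.61703763],
       [  0.        , 447.25711259, 194.89355188],
       [  0.        ,   0.        ,   1.        ]]), 'R': array([[-9.77190242e-03, -9.99949494e-01, -2.34913583e-03],
       [-9.86442543e-01,  1.00247163e-02, -1.63800534e-01],
       [ 1.63815811e-01,  7.16644679e-04, -9.86490682e-01]]), 't': array([0.05656388, 0.60831682, 1.20040071])}
```

View pics/scene0.png

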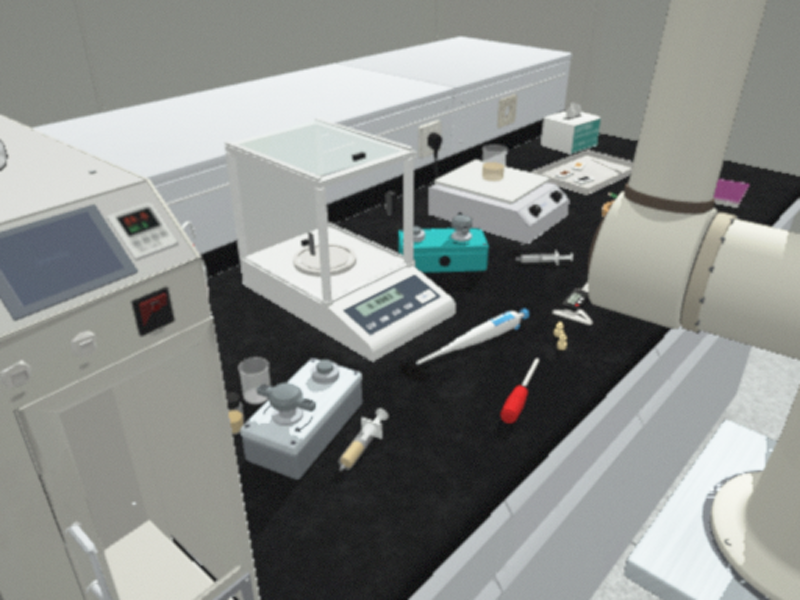

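View pics/top0.png

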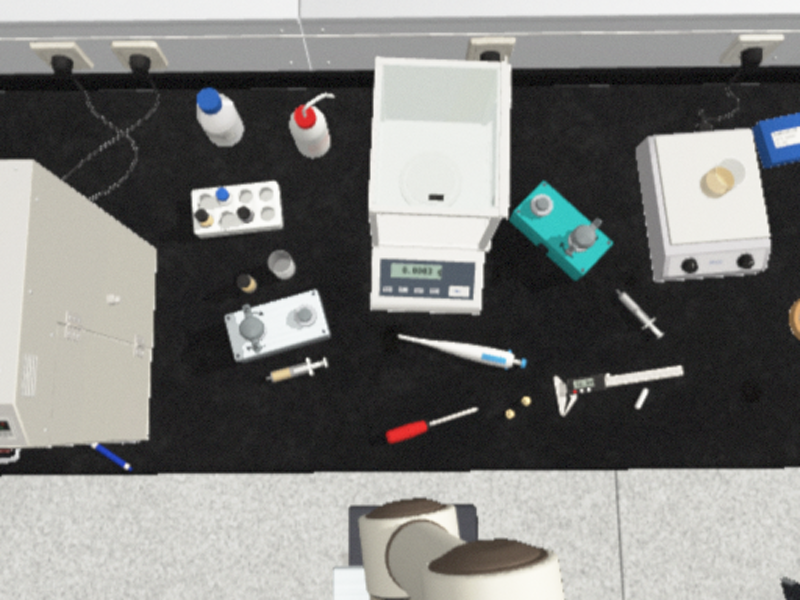

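Candidates: the grey station with bright cover is at top (277,325) / scene (303,415); the turquoise look-alike is at top (562,230) / scene (443,250). I choose the grey one. Next is a close crop to check it.

```bash
python3 - <<'E'
import cv2
from station import *
f=grab_frame('top')[:,:,::-1]; cv2.imwrite('pics/top_raw.png',f)
# raw crop cols 135..225 rows 155..255
c=f[160:255,135:225];cv2.imwrite('pics/topc.png',cv2.resize(c,None,fx=6,fy=6,interpolation=cv2.INTER_CUBIC))
f=grab_frame('scene')[:,:,::-1]
c=f[220:310,145:255];cv2.imwrite('pics/scenec.png',cv2.resize(c,None,fx=6,fy=6,interpolation=cv2.INTER_CUBIC))
E
```

```text
(no output)
```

View pics/topc.png

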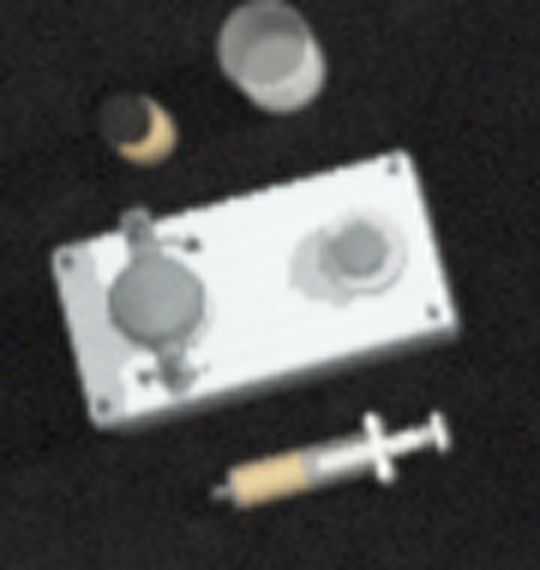

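View pics/scenec.png

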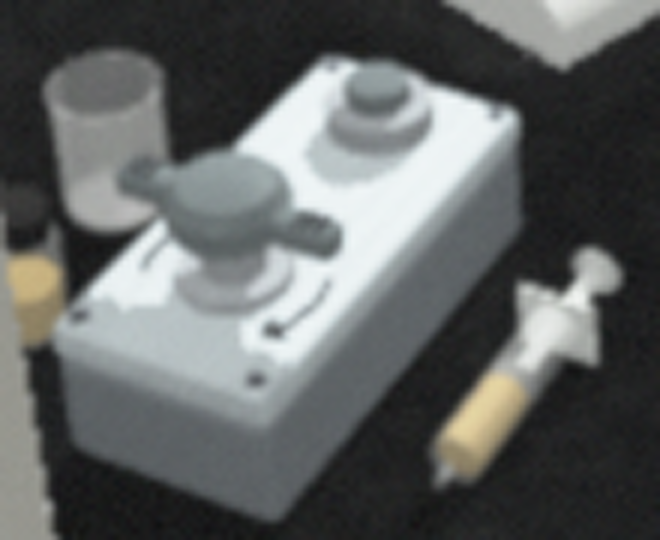

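```bash
cat > h.py <<'E'
import numpy as np
from station import *
def proj(n,X,c=None):
    c=c or camera_info(n); p=c['R']@np.asarray(X,float).T+c['t'][:,None]; p=c['camera_matrix']@p; return (p[:2]/p[2]).T
def l2w(q,L):
    x,y,a=q; L=np.atleast_2d(L); c,s=np.cos(a),np.sin(a)
    return np.c_[x+c*L[:,0]-s*L[:,1], y+s*L[:,0]+c*L[:,1], L[:,2]]
E
python3 - <<'E'
from h import *
from scipy.optimize import least_squares
z=.06
C=[[.042,.085,z],[.042,-.085,z],[-.042,-.085,z],[-.042,.085,z],[0,-.055,.082]]
T=np.array([(52,248),(407,150),(460,328),(97,425),(359,247)])
S=np.array([(328,55),(520,112),(270,425),(58,335),(379,82)])[[3,0,1,2,4]]
up=lambda p,o:(p+.5)/6-.5+np.array(o)
T=up(T,(135,160));S=up(S,(145,220))
ct,cs=camera_info('top'),camera_info('scene')
f=lambda q,w=(1,1):np.r_[w[0]*(proj('top',l2w(q,C),ct)-T).ravel(),w[1]*(proj('scene',l2w(q,C),cs)-S).ravel()]
for w in((1,0),(0,1),(1,1)):
    r=least_squares(f,[.5,.3,.2],args=(w,));print(w,r.x,np.degrees(r.x[2]));print(np.round(r.fun.reshape(2,5,2),1).tolist())
q=r.x;np.save('q.npy',q)
for n,L in dict(stop=[0,.038,.103],tip=[-.043,.038,.089],reset=[0,-.055,.082]).items():
    print(n,l2w(q,L)[0], 6*(proj('top',l2w(q,L))-[135,160])[0],6*(proj('scene',l2w(q,L))-[145,220])[0])
print(get_state()['clock'])
c=camera_info('wrist');print(c)
E
```

```text
(1, 0) [0.57424485 0.25469042 0.26503281] 15.185261585293167
[[[0.1, 0.3], [0.3, 0.2], [-0.8, -0.6], [-0.3, -0.0], [0.7, 0.1]], [[-0.0, -0.0], [0.0, -0.0], [0.0, -0.0], [-0.0, -0.0], [0.0, -0.0]]]
(0, 1) [0.56946216 0.25781315 0.28884361] 16.549519534914882
[[[-0.0, 0.0], [-0.0, 0.0], [-0.0, 0.0], [-0.0, 0.0], [-0.0, 0.0]], [[-0.7, 0.4], [-0.3, 0.9], [0.5, 0.8], [0.5, -2.0], [-0.0, 0.3]]]
(1, 1) [0.57217466 0.25588444 0.27947516] 16.012747362388822
[[[-0.5, 1.5], [-0.5, 0.6], [-1.1, -0.3], [-0.4, 1.1], [0.1, 0.6]], [[-0.9, -0.9], [-0.0, 0.1], [0.5, 0.1], [-0.2, -3.2], [-0.0, -0.5]]]
stop [0.56169232 0.29241006 0.103     ] [149.42533532 300.16230197] [226.38887373 176.38828828]
tip [0.5203607  0.28054845 0.089     ] [180.1659819  395.82443581] [341.43246561 245.86845869]
reset [0.58734648 0.20301842 0.082     ] [357.39292877 248.06675645] [376.41981038  76.47409579]
0.2
{'camera_matrix': array([[332.78658404,   0.        , 258.77917787],
       [  0.        , 332.78658404, 189.35817981],
       [  0.        ,   0.        ,   1.        ]]), 'R': array([[ 0.32249734, -0.94656761, -0.00228637],
       [-0.90773432, -0.30994973,  0.28275355],
       [-0.26835402, -0.08911186, -0.95918987]]), 't': array([-0.57442509, -0.03714803,  0.37869039])}
```

The crop confirms the choice: grey body, bright cover, wings along the box's x axis (dome about (155,300), near wing tip about (178,385), reset button about (359,247) in the top crop). The two cameras agree to about 3–5 mm. I'll move closer and refine with the wrist camera.

Request:
{"api": "apply_moves", "payload": {"plan": [0,10,40,40,0,0,19,57,5,0,0,19,57,5,0,0,19,57,5,0,0,19,57,5,0,0,19,57,5,0,0,19,57,5,0,0,19,57,0,0,0,19,57,0,0,0,19,57,0,0]}}

```text
clock: 1.45
position: [0.3676, 0.0242, 0.2955]
eef_rot: [0.987, 0.159, 0.004, -0.001]
force: [1.7, -1.4, 0.4]
grip_width: -0.0005
```

Request:
{"api": "apply_moves", "payload": {"plan": [0,19,50,0,0,0,19,50,0,0,0,19,50,0,0,0,19,50,0,0,0,10,20,0,0,0,0,0,0,0]}}

```text
clock: 2.2
position: [0.4543, 0.2563, 0.2945]
eef_rot: [0.987, 0.163, 0.004, -0.0]
force: [0.5, -0.6, -0.3]
grip_width: 0.0002
```

```bash
cat > snap.py <<'E'
import sys,cv2
from h import *
n,o=sys.argv[1:3]
s=get_state();c=camera_info(n);f=grab_frame(n)[:,:,::-1]
np.savez(f'pics/{o}.npz',R=c['R'],t=c['t'],K=c['camera_matrix'])
cv2.imwrite(f'pics/{o}_raw.png',f)
if len(sys.argv)>3:
    a,b,w,h,k=map(int,sys.argv[3:8]);f=cv2.resize(f[b:b+h,a:a+w],None,fx=k,fy=k,interpolation=cv2.INTER_CUBIC)
else: f=cv2.resize(f,(800,600),interpolation=cv2.INTER_CUBIC)
cv2.imwrite(f'pics/{o}.png',f)
print(s['clock'],np.round(s['position'],4),np.round(s['eef_rot'],4),np.round(s['force'],1),s['grip_width'],'cam',np.round(-c['R'].T@c['t'],3))
E
python3 snap.py wrist w1
```

```text
2.2 [0.4543 0.2563 0.2945] [ 0.9867  0.1627  0.0039 -0.    ] [ 0.5 -0.6 -0.3] 0.0002018509847139367 cam [0.521 0.278 0.442]
```

View pics/w1.png

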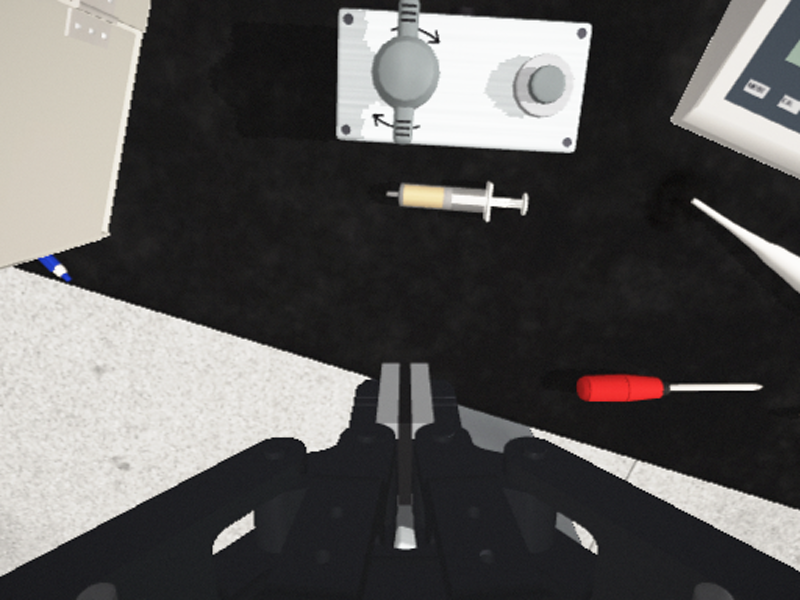

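```bash
cat > fit.py <<'E'
from h import *
from scipy.optimize import least_squares
z=.06
C=[[.042,.085,z],[.042,-.085,z],[-.042,-.085,z],[-.042,.085,z],[0,-.055,.082]]
W=np.array([(338,9),(592,22),(575,152),(336,138),(547,84)])
W=(W+.5)/1.5625-.5
d=np.load('pics/w1.npz');c=dict(R=d['R'],t=d['t'],camera_matrix=d['K'])
r=least_squares(lambda q:(proj('w',l2w(q,C),c)-W).ravel(),[.57,.25,.27])
print(r.x,np.degrees(r.x[2]),np.round(r.fun.reshape(-1,2),1).tolist());np.save('qw.npy',r.x)
for n,L in dict(stop=[0,.038,.103],tip=[-.043,.038,.089],reset=[0,-.055,.082]).items():
    print(n,l2w(r.x,L)[0],1.5625*proj('w',l2w(r.x,L),c)[0])
p=get_state()['position']
for k in (0,.017,):print('tip px',1.5625*proj('w',[[*(p-[0,0,k])]],c))
E
python3 fit.py; python3 snap.py wrist w1c 200 0 200 105 4
```

```text
[0.57295662 0.25611193 0.2752955 ] 15.773270251122014 [[-1.0, -1.1], [0.6, -0.1], [0.0, 0.7], [-0.8, 1.4], [1.1, -0.4]]
stop [0.56262703 0.29268104 0.103     ] [404.21571264  70.51338911]
tip [0.5212462  0.28099229 0.089     ] [400.84816613 144.80979695]
reset [0.58790734 0.20318296 0.082     ] [548.44355418  83.09336657]
tip px [[405.17933717 383.81690677]]
tip px [[405.09409345 361.96577879]]
2.25 [0.4541 0.2556 0.2945] [9.867e-01 1.623e-01 3.900e-03 1.000e-04] [0.2 0.1 0.2] 2.7376474672173102e-05 cam [0.521 0.278 0.442]
```

View pics/w1c.png

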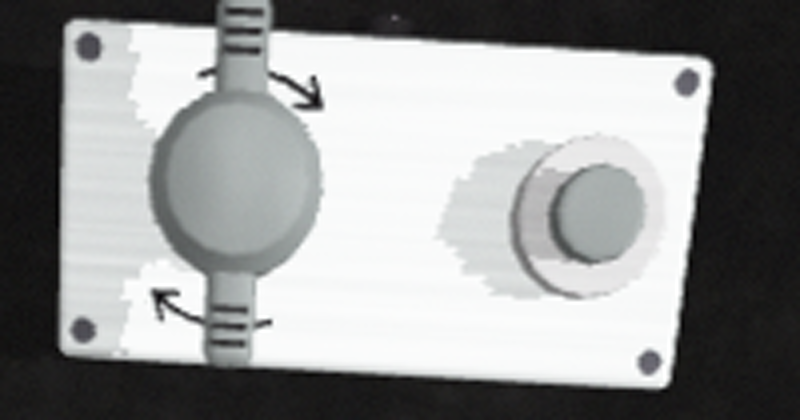

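The wrist view has the dome at (236,180), near wing at (230,340) and reset at (600,215) in the crop. The fit agrees within about 1 mm: stop at (0.5625, 0.2925), yaw 15.8°. Next I'll move over the stop.

Request:
{"api": "apply_moves", "payload": {"plan": [0,40,14,0,-1.5,0,40,14,0,-1.5,0,28,9,-20,0,0,0,0,-50,0,0,0,0,-50,0,0,0,0,-30,0,0,0,0,0,0]}}

```text
clock: 3.18
position: [0.5645, 0.2823, 0.1438]
eef_rot: [0.992, 0.129, 0.006, 0.001]
force: [-0.2, -0.3, 0.4]
grip_width: -0.0001
```

```bash
python3 snap.py wrist w2
```

```text
3.175 [0.5645 0.2823 0.1438] [0.9916 0.1293 0.0056 0.0012] [-0.2 -0.3  0.4] -0.00014171589417064824 cam [0.632 0.3   0.291]
```

View pics/w2.png

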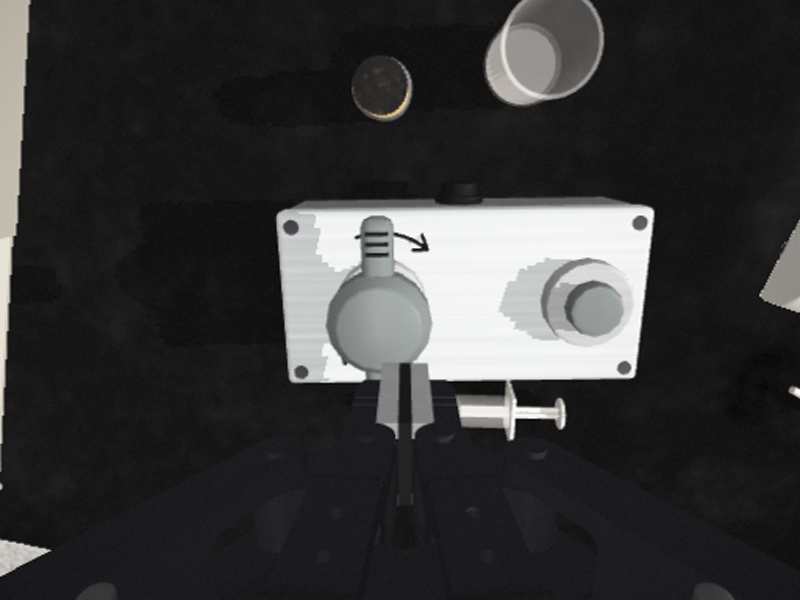

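Tool is 10 mm short in y; the dome sits at (379,322), left of the fingers' line at 405, which fits that offset. I'll correct it, then press.

Request:
{"api": "apply_moves", "payload": {"plan": [0,-2,10,0,0,0,0,0,0,0]}}

```text
clock: 3.48
position: [0.5659, 0.2934, 0.1504]
eef_rot: [0.992, 0.129, 0.011, 0.0]
force: [-0.1, 0.1, 0.6]
grip_width: 0.0002
```

```bash
python3 - <<'E'
from h import *
s=get_state();print(s)
E
```

```text
{'clock': 3.475, 'joint_pos': array([ 0.29106412,  0.36453012,  1.50366615, -0.00435082,  1.25257257,
        1.60477776]), 'dq': array([-1.41104556e-02, -1.94721568e-02, -1.48264708e-02, -8.73610711e-03,
        1.33872124e-03, -6.59851140e-05]), 'joint_efforts': array([ 1.12599253e-01, -4.61480999e+01, -3.17600369e+01,  3.38333950e-02,
       -7.41546415e-02,  4.58655192e-02]), 'position': array([0.56589169, 0.29335129, 0.15040986]), 'eef_rot': array([9.91609340e-01, 1.28834061e-01, 1.06099439e-02, 3.61142324e-04]), 'force': array([-0.09898978,  0.11426065,  0.61802803]), 'wrist_torque': array([-0.01233135,  0.02287746, -0.0058004 ]), 'grip_width': 0.00021785289407010415}
```

Request:
{"api": "apply_moves", "payload": {"plan": [0,-3,0,-10,0,0,0,0,0,0]}}

```text
clock: 3.72
position: [0.5635, 0.2939, 0.1417]
eef_rot: [0.992, 0.129, 0.012, 0.0]
force: [-0.6, -0.8, 0.4]
grip_width: 0.0001
```

Request:
{"api": "apply_moves", "payload": {"plan": [0,-1,-1,-18,0,0,0,0,-6,0,0,0,0,-3,0]}}

```text
clock: 4.1
position: [0.5622, 0.2927, 0.1125]
eef_rot: [0.992, 0.129, 0.012, 0.0]
force: [0.2, -0.1, 0.1]
grip_width: 0.0004
```

```bash
python3 -c "
from h import *
s=get_state();print(s['position'],s['force'],s['wrist_torque'])"; python3 snap.py scene s2 130 190 140 110 5
```

```text
[0.56220377 0.29266008 0.11248314] [ 0.16539109 -0.09837325  0.10083209] [ 0.03478267  0.03168124 -0.00170088]
4.1 [0.5622 0.2927 0.1125] [9.916e-01 1.291e-01 1.190e-02 3.000e-04] [ 0.2 -0.1  0.1] 0.0003624090565340781 cam [0.008 0.701 0.635]
```

View pics/s2.png

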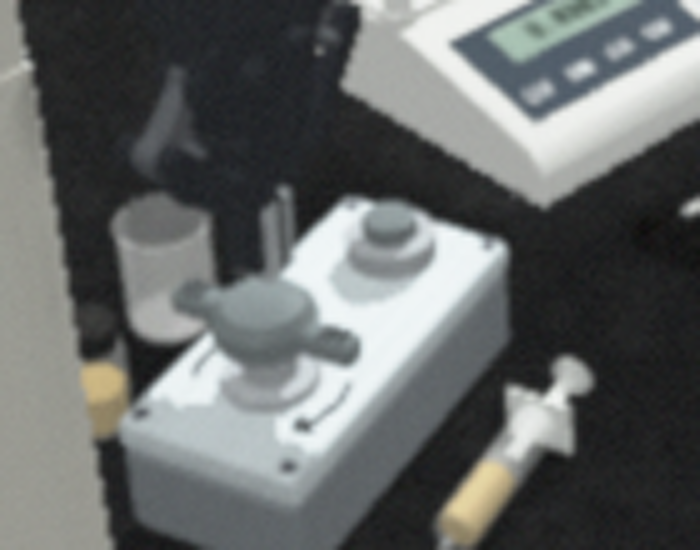

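```bash
python3 - <<'E'
from h import *
def pc(X): return 5*(proj('scene',X)-[130,190])
q=np.load('qw.npy')
print('stoptop',pc(l2w(q,[0,.038,.103])),'reset',pc(l2w(q,[0,-.055,.082])))
p=get_state()['position']
for dz in(0,-.017,):print(dz,pc([p+[0,0,dz]]))
# corners of fist if in tool frame
print('corners',pc(l2w(q,[[.042,.085,.06],[.042,-.085,.06],[-.042,-.085,.06],[-.042,.085,.06]])))
E
python3 snap.py wrist w3; python3 snap.py top t3 130 150 110 100 6
```

```text
stoptop [[261.57652804 296.33374044]] reset [[387.51423495 213.39045511]]
0 [[261.39536261 279.16643739]]
-0.017 [[265.15352916 313.34248796]]
corners [[114.35857721 421.23047881]
 [345.34013615 193.81424939]
 [507.56488897 241.78911768]
 [294.11218839 485.52292602]]
4.15 [0.5617 0.2925 0.1119] [9.916e-01 1.291e-01 1.130e-02 4.000e-04] [-0.9  0.1 -0.5] 0.0003018122896384778 cam [0.627 0.31  0.26 ]
4.2 [0.5619 0.2926 0.1124] [9.916e-01 1.291e-01 1.150e-02 3.000e-04] [ 0.1 -0.   0.3] -3.605794804522683e-05 cam [0.404 0.05  1.284]
```

View pics/w3.png

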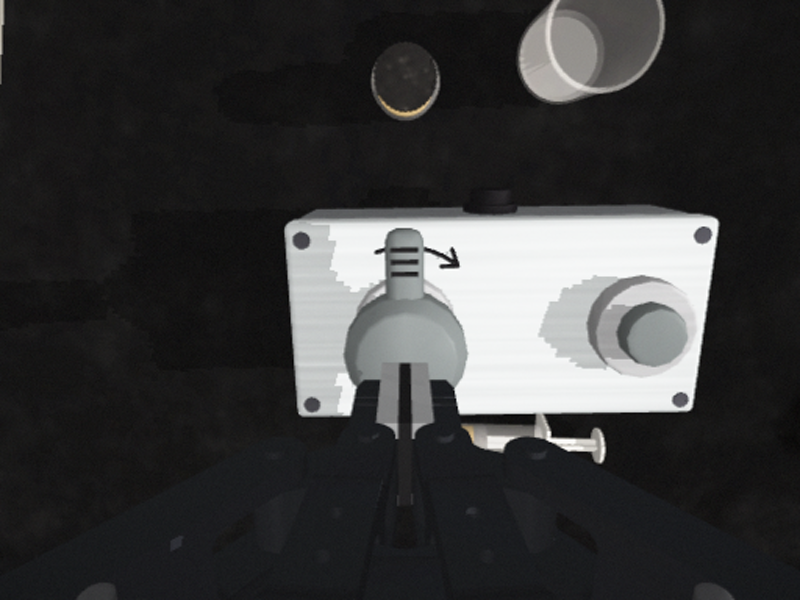

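View pics/t3.png

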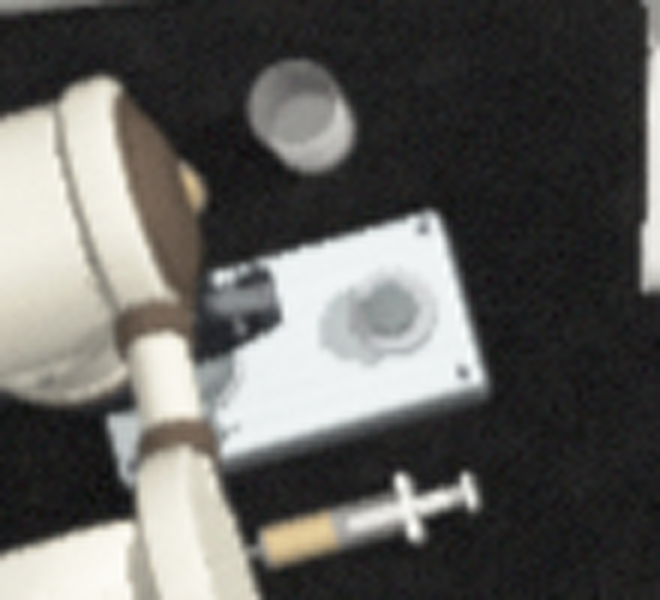

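```bash
python3 - <<'E'
from h import *
q=np.load('qw.npy')
d=np.load('pics/w3.npz');c=dict(R=d['R'],t=d['t'],camera_matrix=d['K'])
P=lambda L:np.round(1.5625*proj('w',l2w(q,L),c),0).tolist()
print('apex up/down',P([[0,.038,.103],[0,.038,.092]]))
a=np.linspace(0,2*np.pi,13)[:-1]
for z in(.081,.09):
  r=np.array(P(np.c_[.0215*np.cos(a),.038+.0215*np.sin(a),z+0*a]));print(z,r.min(0),r.max(0))
print('far tip top edge up', P([[.043,.038,.095],[.043,.038,.086]]))
print('reset',P([0,-.055,.082]),'corners',P([[.042,.085,.06],[.042,-.085,.06],[-.042,-.085,.06],[-.042,.085,.06]]))
for dz in(0,-.017):print(1.5625*proj('w',[[.5619,.2926,.1124+dz]],c))
E
```

```text
apex up/down [[403.0, 368.0], [403.0, 356.0]]
0.081 [345. 288.] [462. 398.]
0.09 [342. 294.] [465. 410.]
far tip top edge up [[401.0, 233.0], [401.0, 229.0]]
reset [[659.0, 341.0]] corners [[279.0, 225.0], [722.0, 217.0], [694.0, 415.0], [295.0, 422.0]]
[[402.96856584 382.6527426 ]]
[[402.97098768 361.49390246]]
```

Head is not yet pressed (force about 0, head height unchanged in the scene crop: dome top row 275, housing bottom row 410). I'll lower it in small steps and watch the force.

Request:
{"api": "apply_moves", "payload": {"plan": [0,0,0,-3,0,0,0,0,-1,0]}}

```text
clock: 4.5
position: [0.5629, 0.2929, 0.1096]
eef_rot: [0.992, 0.129, 0.013, 0.0]
force: [0.4, -0.5, 0.2]
grip_width: -0.0
```

Request:
{"api": "apply_moves", "payload": {"plan": [0,0,0,-4,0,0,0,0,-2,0]}}

```text
clock: 4.75
position: [0.5631, 0.293, 0.1036]
eef_rot: [0.992, 0.129, 0.013, 0.0]
force: [1.0, -0.9, 0.0]
grip_width: 0.0003
```

```bash
python3 snap.py scene s4 130 190 140 110 5
```

```text
4.75 [0.5631 0.293  0.1036] [9.915e-01 1.292e-01 1.310e-02 1.000e-04] [ 1.  -0.9  0. ] 0.00027449504662089425 cam [0.008 0.701 0.635]
```

View pics/s4.png

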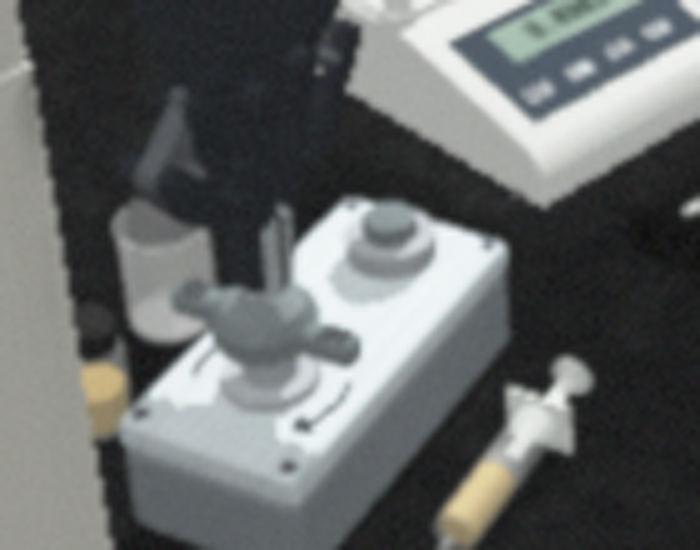

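The tips now overlap the dome's apex at (278,290) but the wing at (340,345) is unmoved. Tips evidently sit almost level with the TCP, not 17 mm ahead. I'll continue down.

Request:
{"api": "apply_moves", "payload": {"plan": [0,0,0,-3,0,0,0,0,-1,0]}}

```text
clock: 5.05
position: [0.5631, 0.293, 0.0992]
eef_rot: [0.992, 0.129, 0.013, 0.0]
force: [-0.1, 0.4, 0.1]
grip_width: -0.0001
```

Request:
{"api": "apply_moves", "payload": {"plan": [0,0,0,-3,0,0,0,0,-1,0]}}

```text
clock: 5.3
position: [0.5636, 0.2931, 0.0957]
eef_rot: [0.992, 0.129, 0.014, -0.0]
force: [-0.6, 0.2, 2.6]
grip_width: -0.0
```

```bash
python3 snap.py scene s5 130 190 140 110 5;python3 snap.py wrist w5
```

```text
5.3 [0.5636 0.2931 0.0957] [ 0.9915  0.1291  0.0136 -0.    ] [-0.6  0.2  2.6] -3.0305776809450927e-05 cam [0.008 0.701 0.635]
5.35 [0.5635 0.2931 0.0957] [0.9915 0.1291 0.0135 0.    ] [-0.8 -1.1  2.2] 0.0002502372101371152 cam [0.629 0.31  0.244]
```

View pics/s5.png

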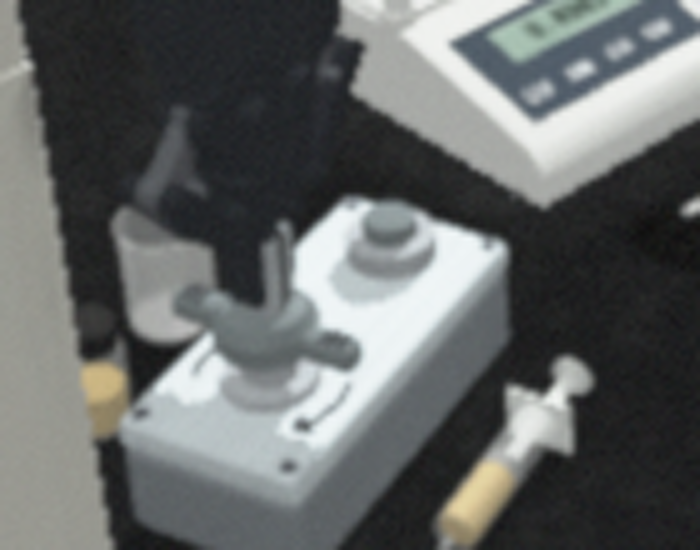

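View pics/w5.png

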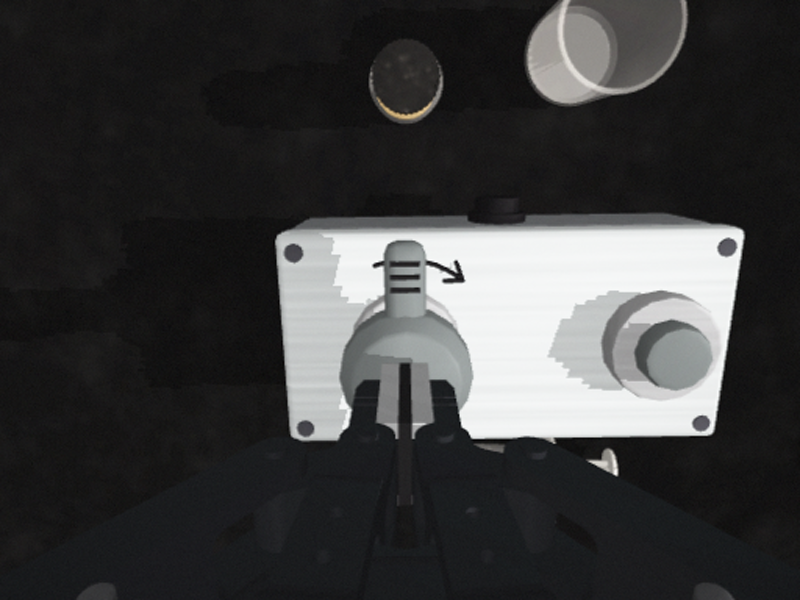

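```bash
cat > fitz.py <<'E'
from h import *
from scipy.optimize import least_squares
import sys
def fit(f,W,s=1.5625):
    W=(np.array(W)+.5)/s-.5
    d=np.load(f);c=dict(R=d['R'],t=d['t'],camera_matrix=d['K'])
    C=np.array([[.042,.085,0.06],[.042,-.085,.06],[-.042,-.085,.06],[-.042,.085,.06],[0,-.055,.082]])
    r=least_squares(lambda q:(proj('w',l2w(q[:3],C+[0,0,q[3]]),c)-W).ravel(),[.57,.25,.27,0])
    r2=least_squares(lambda q:(proj('w',l2w(q[:3],C),c)-W).ravel(),[.57,.25,.27])
    print(f,r.x.round(4),np.abs(r.fun).max().round(2),'z fixed',r2.x.round(4),np.abs(r2.fun).max().round(2))
if __name__=='__main__':
    fit('pics/w1.npz',[(338,9),(592,22),(575,152),(336,138),(547,84)])
    fit('pics/w2.npz',[(278,209),(654,206),(635,379),(289,383),(597,308)])
    fit('pics/w3.npz',[(286,222),(718,217),(693,411),(298,416),(654,334)])
    fit('pics/w5.npz',[(277,232),(744,229),(717,435),(291,438),(677,356)])
E
python3 fitz.py
```

```text
pics/w1.npz [ 0.5737  0.2557  0.2753 -0.0044] 0.91 z fixed [0.573  0.2561 0.2753] 1.42
pics/w2.npz [ 0.5739  0.2553  0.2697 -0.0043] 1.44 z fixed [0.5747 0.2563 0.2699] 3.62
pics/w3.npz [ 0.5735  0.2552  0.273  -0.0048] 1.73 z fixed [0.5744 0.2567 0.2731] 4.67
pics/w5.npz [ 0.5738  0.2549  0.2696 -0.0044] 2.94 z fixed [0.5746 0.2565 0.2696] 4.44
```

Contact at TCP z≈0.096 (2.6 N). Keep pressing.

Request:
{"api": "apply_moves", "payload": {"plan": [0,-1,0,-4,0,0,0,0,-2,0]}}

```text
clock: 5.65
position: [0.5636, 0.2931, 0.091]
eef_rot: [0.992, 0.129, 0.015, 0.0]
force: [-1.8, -1.3, 4.5]
grip_width: -0.0
```

Request:
{"api": "apply_moves", "payload": {"plan": [0,0,0,-4,0,0,0,0,-1,0]}}

```text
clock: 5.9
position: [0.5637, 0.2932, 0.0869]
eef_rot: [0.992, 0.129, 0.015, 0.0]
force: [-3.0, -0.7, 11.0]
grip_width: 0.0
```

Request:
{"api": "apply_moves", "payload": {"plan": [0,0,0,-3,0,0,0,0,-2,0]}}

```text
clock: 6.15
position: [0.5641, 0.2934, 0.0868]
eef_rot: [0.991, 0.13, 0.015, 0.0]
force: [-7.5, -4.2, 14.7]
grip_width: -0.0003
```

It is home: z stopped at 0.0868 with 14.7 N. Now lift and check the latch.

Request:
{"api": "apply_moves", "payload": {"plan": [0,0,0,10,0,0,0,0,20,0,0,0,0,20,0,0,0,0,0,0]}}

```text
clock: 6.65
position: [0.564, 0.2936, 0.1393]
eef_rot: [0.991, 0.129, 0.015, 0.0]
force: [-0.2, 0.6, 1.2]
grip_width: 0.0001
```

```bash
python3 snap.py scene s6 130 190 140 110 5;python3 snap.py wrist w6
```

```text
6.65 [0.564  0.2936 0.1393] [9.915e-01 1.295e-01 1.530e-02 1.000e-04] [-0.2  0.6  1.2] 0.00012156155085087488 cam [0.008 0.701 0.635]
6.7 [0.5633 0.2933 0.138 ] [9.915e-01 1.295e-01 1.420e-02 3.000e-04] [-0.1  0.1 -0.1] -0.0003942703829900804 cam [0.628 0.311 0.287]
```

View pics/s6.png

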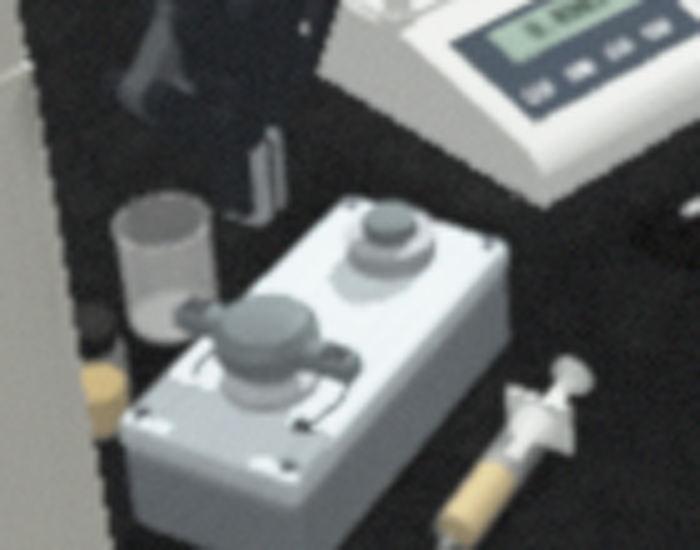

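View pics/w6.png

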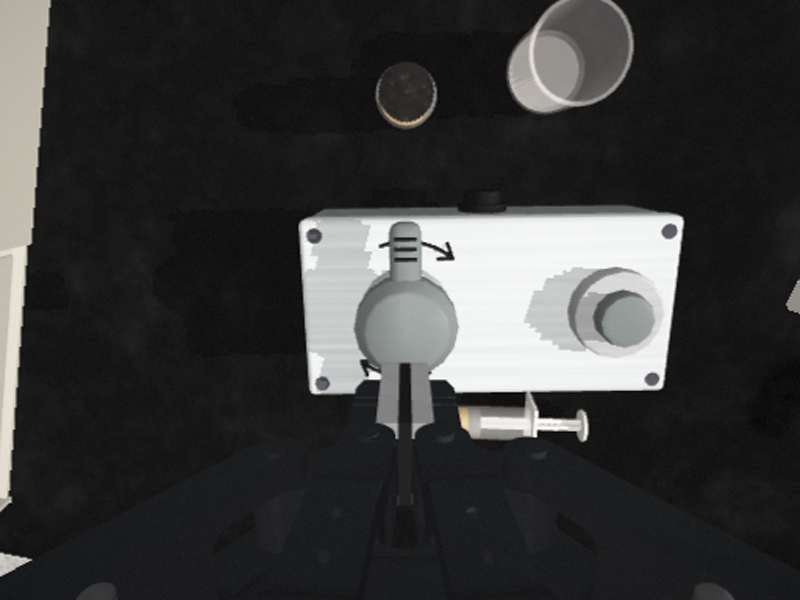

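The stop is latched: the dome top dropped from row 275 to 295 in the scene crop, and the wing tip is now at (340,362). The box hasn't moved. Next I'll go to the near wing's -y side.

Request:
{"api": "apply_moves", "payload": {"plan": [0,-15,-19,0,0,0,-14,-18,0,0,0,0,0,-15,0,0,0,0,0,0]}}

```text
clock: 7.25
position: [0.5307, 0.2551, 0.1169]
eef_rot: [0.992, 0.13, 0.01, 0.001]
force: [-0.1, 0.1, -1.4]
grip_width: 0.0
```

Request:
{"api": "apply_moves", "payload": {"plan": [0,4,1,-15,0,0,0,0,-10,0,0,0,0,0,0]}}

```text
clock: 7.62
position: [0.5352, 0.2571, 0.0888]
eef_rot: [0.991, 0.13, 0.009, 0.001]
force: [0.5, -0.0, 0.8]
grip_width: 0.0001
```

```bash
python3 snap.py scene s7 130 190 140 110 5;python3 snap.py wrist w7
```

```text
7.625 [0.5352 0.2571 0.0888] [9.915e-01 1.299e-01 9.500e-03 5.000e-04] [ 0.5 -0.   0.8] 6.168859939193406e-05 cam [0.008 0.701 0.635]
7.675 [0.5354 0.2572 0.0893] [9.915e-01 1.299e-01 9.800e-03 5.000e-04] [-0.2  0.7  0.3] 0.0005465360183708078 cam [0.602 0.275 0.237]
```

View pics/s7.png

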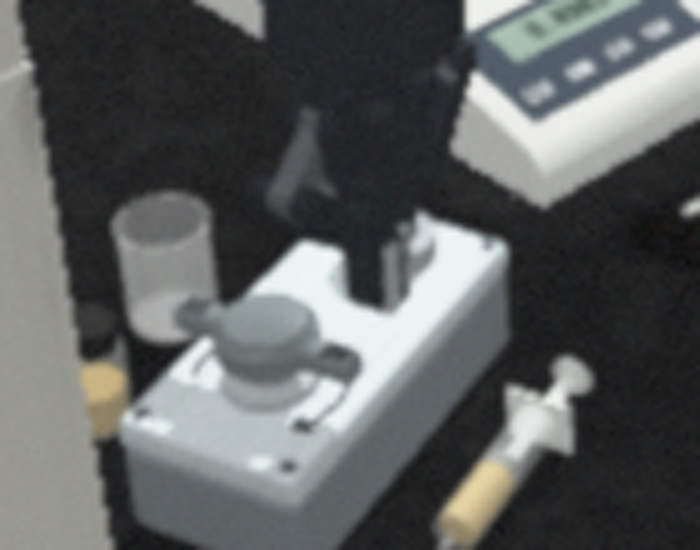

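View pics/w7.png

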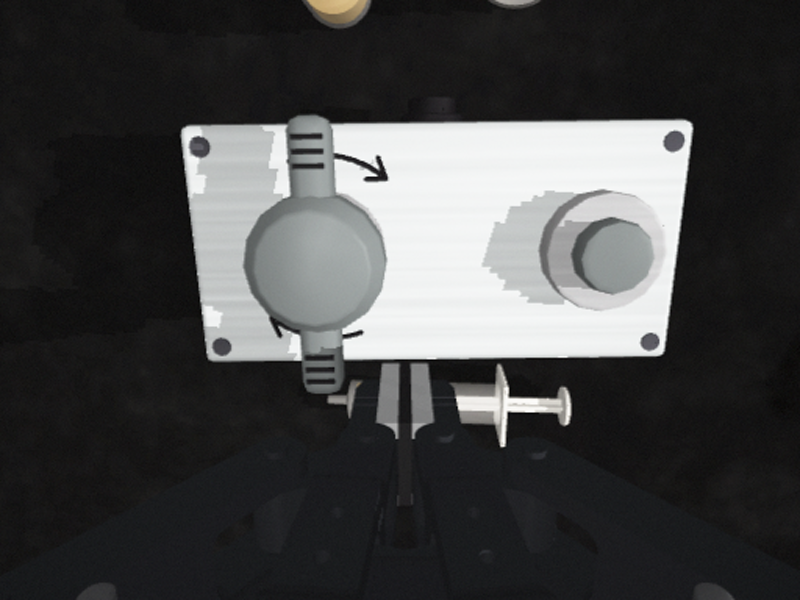

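The fist stands on the -y side of the near wing, about 27 mm off its centreline (wing at (322,365), tips at (405,363) in the wrist view), with clear space below. I'll lower it to wing height.

Request:
{"api": "apply_moves", "payload": {"plan": [0,0,0,-15,0,0,0,0,-8,0,0,0,0,0,0]}}

```text
clock: 8.1
position: [0.5362, 0.2573, 0.066]
eef_rot: [0.991, 0.13, 0.011, 0.0]
force: [0.3, 0.1, -0.9]
grip_width: 0.0001
```

Request:
{"api": "apply_moves", "payload": {"plan": [0,-1,0,-3,0,0,0,0,0,0]}}

```text
clock: 8.35
position: [0.5353, 0.2574, 0.0631]
eef_rot: [0.991, 0.13, 0.011, 0.0]
force: [-1.2, -0.3, -0.1]
grip_width: 0.0
```

```bash
python3 snap.py scene s8 130 190 140 110 5;python3 snap.py wrist w8
```

```text
8.35 [0.5353 0.2574 0.0631] [9.915e-01 1.299e-01 1.120e-02 4.000e-04] [-1.2 -0.3 -0.1] 6.941683751246866e-07 cam [0.008 0.701 0.635]
8.4 [0.5355 0.2574 0.0633] [9.915e-01 1.299e-01 1.150e-02 3.000e-04] [ 0.1 -0.2 -0.2] 3.439711119637278e-05 cam [0.601 0.275 0.212]
```

View pics/s8.png

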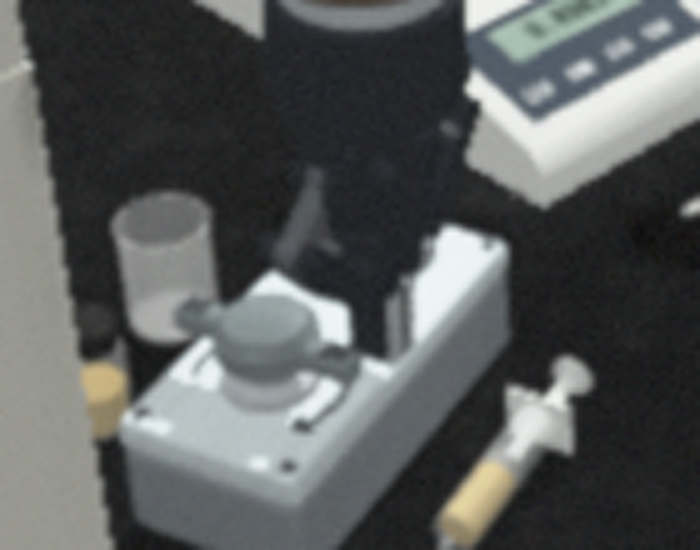

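View pics/w8.png

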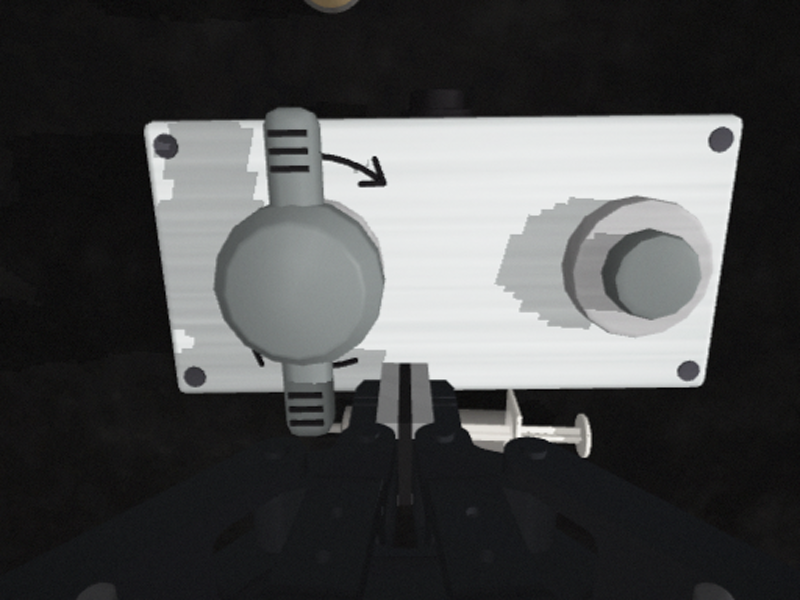

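Finger at wing height, clear of the cover. Now push round the arc with the tool turning along.

Request:
{"api": "apply_moves", "payload": {"plan": [0,-2,6,0,0,0,-3,4,0,-7,0,-3,4,0,-7,0,0,0,0,0]}}

```text
clock: 8.95
position: [0.5276, 0.2723, 0.0641]
eef_rot: [1.0, 0.005, 0.012, 0.002]
force: [-0.6, -1.0, 0.2]
grip_width: 0.0001
```

Request:
{"api": "apply_moves", "payload": {"plan": [0,-2,5,0,-7,0,-2,5,0,-7,0,0,0,0,0]}}

```text
clock: 9.32
position: [0.5236, 0.2814, 0.0644]
eef_rot: [0.993, -0.116, 0.012, 0.005]
force: [-0.6, -2.2, -0.5]
grip_width: -0.0001
```

```bash
python3 snap.py scene s9 130 190 140 110 5;python3 snap.py wrist w9
```

```text
9.325 [0.5236 0.2814 0.0644] [ 0.9932 -0.116   0.0115  0.0049] [-0.6 -2.2 -0.5] -5.96759207301794e-05 cam [0.008 0.701 0.635]
9.375 [0.5236 0.2813 0.0643] [ 0.9932 -0.1158  0.0114  0.0048] [-0.4 -2.9  0.9] 0.00020875563439711432 cam [0.59  0.266 0.213]
```

View pics/s9.png

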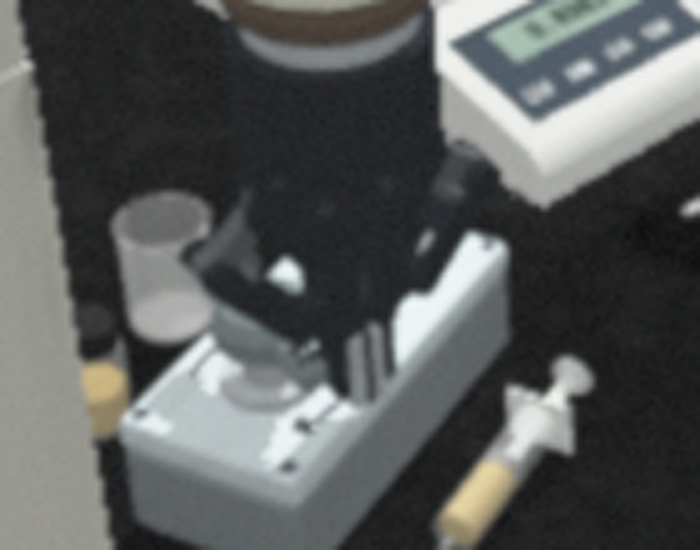

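View pics/w9.png

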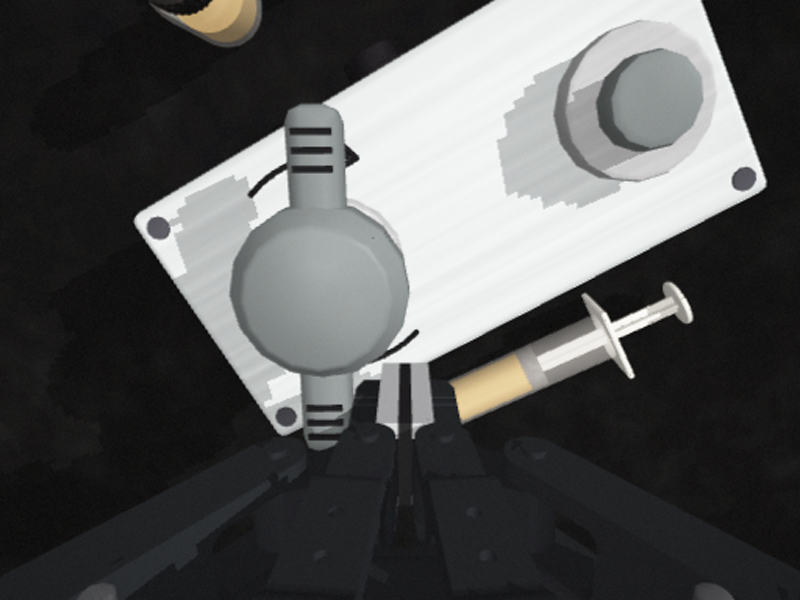

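The head has turned about 29° (0.50 rad) and the stem is visible again in the scene view, so it has popped up. Now back off the way I came.

Request:
{"api": "apply_moves", "payload": {"plan": [0,2,-6,0,7,0,2,-6,0,7,0,3,-6,0,7,0,3,-6,0,7,0,3,-6,0,0,0,0,0,0,0,0,0,0,25,0,0,0,0,30,0,0,0,0,0,0]}}

```text
clock: 10.55
position: [0.537, 0.2512, 0.1206]
eef_rot: [0.99, 0.139, 0.012, -0.0]
force: [0.4, 1.0, -0.3]
grip_width: 0.0001
```

```bash
python3 snap.py scene s10 130 190 140 110 5;python3 snap.py wrist w10
```

```text
10.55 [0.537  0.2512 0.1206] [ 0.9903  0.1387  0.0123 -0.    ] [ 0.4  1.  -0.3] 0.000144399059216888 cam [0.008 0.701 0.635]
10.6 [0.5357 0.2508 0.1187] [9.903e-01 1.387e-01 1.070e-02 2.000e-04] [ 0.2 -0.   0.1] -4.3269257440669336e-05 cam [0.601 0.269 0.267]
```

View pics/s10.png

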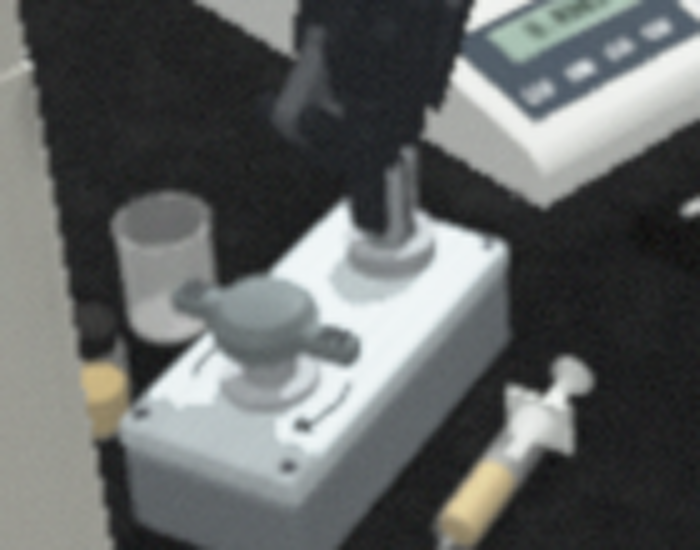

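View pics/w10.png

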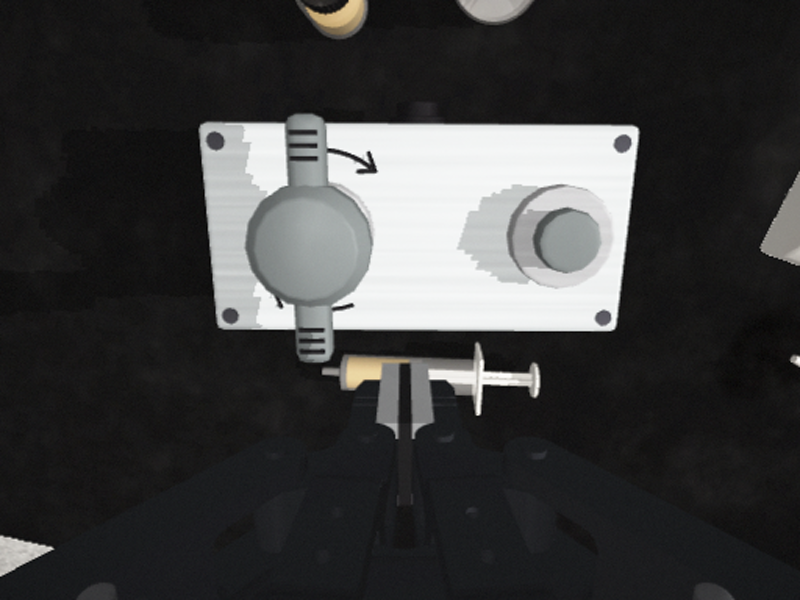

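The stop is back up (dome top row 275 again) with wings along x and the box unmoved. Now to the reset button, at about (0.589, 0.2025).

Request:
{"api": "apply_moves", "payload": {"plan": [0,18,-16,0,0,0,18,-16,0,0,0,17,-16,0,0,0,0,0,-8,0,0,0,0,0,0]}}

```text
clock: 11.28
position: [0.5898, 0.1973, 0.1043]
eef_rot: [0.99, 0.138, 0.006, 0.0]
force: [-0.6, 0.1, -0.8]
grip_width: 0.0
```

Request:
{"api": "apply_moves", "payload": {"plan": [0,-1,5,-10,0,0,0,0,-4,0,0,0,0,0,0]}}

```text
clock: 11.65
position: [0.5875, 0.2039, 0.0889]
eef_rot: [0.99, 0.138, 0.005, 0.0]
force: [0.1, 0.5, -0.0]
grip_width: 0.0001
```

```bash
python3 snap.py scene s11 130 190 140 110 5;python3 snap.py wrist w11
```

```text
11.65 [0.5875 0.2039 0.0889] [9.904e-01 1.384e-01 5.500e-03 3.000e-04] [ 0.1  0.5 -0. ] 0.00011986521615053054 cam [0.008 0.701 0.635]
11.7 [0.5875 0.2039 0.089 ] [9.904e-01 1.384e-01 5.500e-03 3.000e-04] [-0.3  0.6 -0. ] 2.18400403849746e-06 cam [0.654 0.223 0.236]
```

View pics/s11.png

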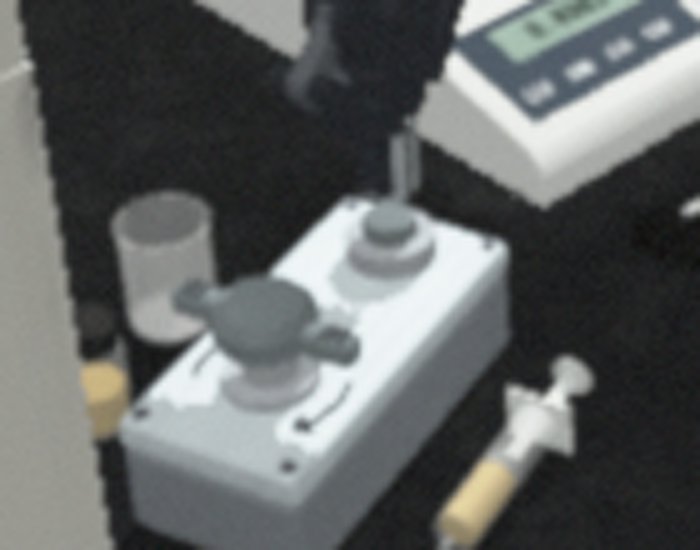

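View pics/w11.png

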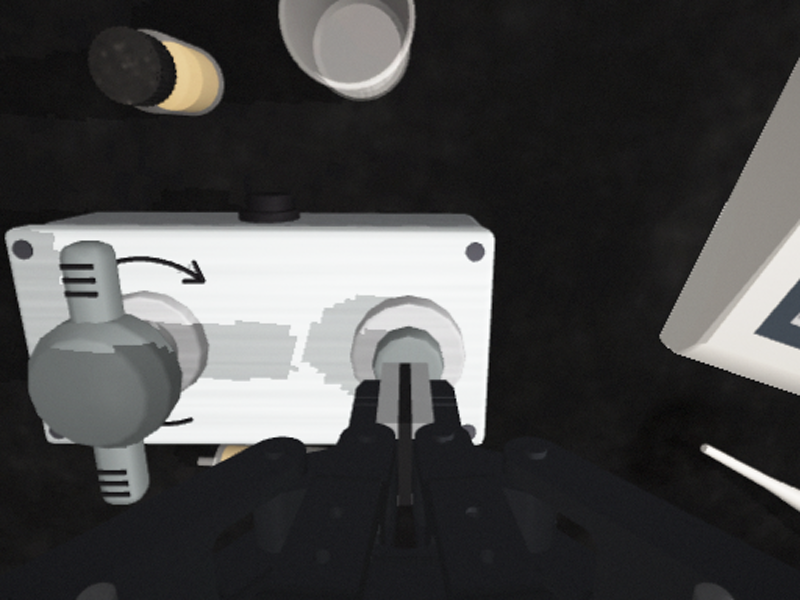

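Button centred at about (408,361) in line with the fingers; the tips look a few mm short in x, so I shift +3 mm and press.

Request:
{"api": "apply_moves", "payload": {"plan": [0,3,0,-6,0,0,0,0,-3,0,0,0,0,0,0]}}

```text
clock: 12.12
position: [0.5913, 0.2039, 0.0803]
eef_rot: [0.99, 0.138, 0.006, 0.0]
force: [0.3, -0.2, 0.4]
grip_width: 0.0004
```

Request:
{"api": "apply_moves", "payload": {"plan": [0,0,-1,-4,0,0,0,0,-1,0]}}

```text
clock: 12.38
position: [0.5916, 0.2028, 0.0754]
eef_rot: [0.99, 0.138, 0.007, 0.0]
force: [-1.5, 0.3, 1.8]
grip_width: -0.0003
```

Request:
{"api": "apply_moves", "payload": {"plan": [0,0,0,-3,0,0,0,0,-1,0]}}

```text
clock: 12.62
position: [0.5917, 0.2028, 0.0719]
eef_rot: [0.99, 0.138, 0.007, 0.0]
force: [-2.0, -0.1, 3.6]
grip_width: -0.0002
```

Request:
{"api": "apply_moves", "payload": {"plan": [0,-1,0,-3,0,0,0,0,-1,0]}}

```text
clock: 12.88
position: [0.5918, 0.2028, 0.0711]
eef_rot: [0.99, 0.138, 0.008, 0.001]
force: [-5.6, -1.8, 8.3]
grip_width: 0.0
```

Request:
{"api": "apply_moves", "payload": {"plan": [0,-1,0,-3,0,0,0,0,-2,0]}}

```text
clock: 13.12
position: [0.5919, 0.2028, 0.071]
eef_rot: [0.99, 0.139, 0.008, 0.001]
force: [-8.4, -1.8, 13.6]
grip_width: -0.0001
```

```bash
python3 snap.py scene s12 175 200 90 70 8;python3 snap.py wrist w12
```

```text
13.125 [0.5919 0.2028 0.071 ] [0.9903 0.1388 0.0084 0.0011] [-8.4 -1.8 13.6] -0.00012009759852421062 cam [0.008 0.701 0.635]
13.175 [0.5918 0.2028 0.071 ] [0.9903 0.1388 0.0083 0.0011] [-7.8 -1.4 15.2] 0.0002190007420948041 cam [0.658 0.222 0.219]
```

View pics/s12.png

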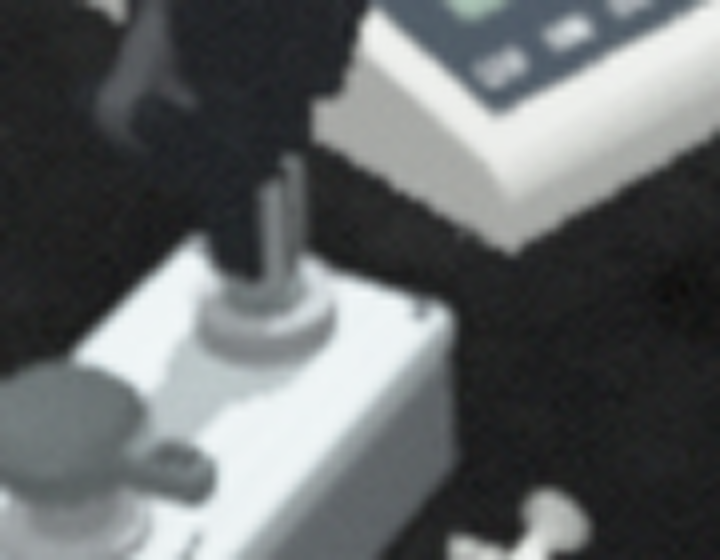

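View pics/w12.png

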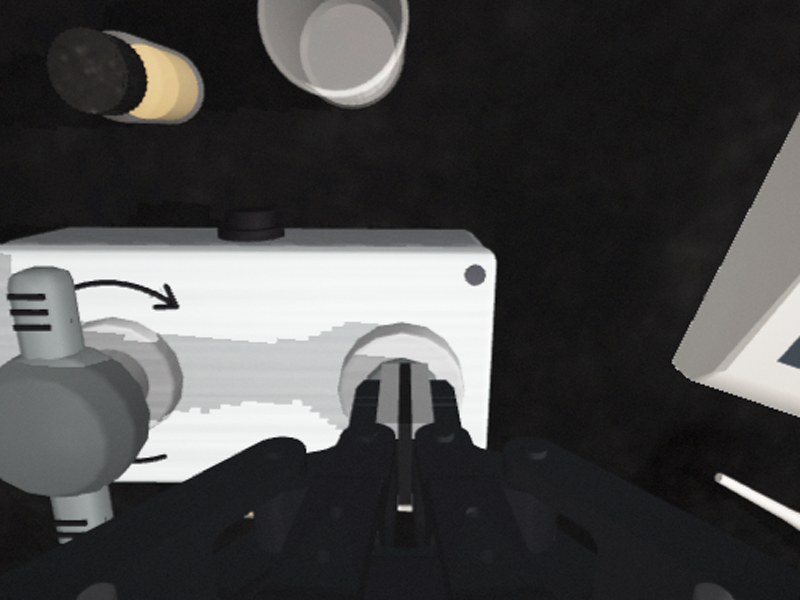

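Fingers rest on the button inside the housing ring (tips at (265,285) in the crop). It bottomed out after about 5 mm of travel, at 8–15 N. Release and rise.

Request:
{"api": "apply_moves", "payload": {"plan": [0,0,0,8,0,0,0,0,20,0,0,0,0,40,0,0,0,0,50,0,0,-20,0,40,0,0,0,0,0,0,0,0,0,0,0]}}

```text
clock: 14.1
position: [0.571, 0.2027, 0.2366]
eef_rot: [0.99, 0.139, 0.01, 0.001]
force: [-0.1, 0.7, -0.4]
grip_width: 0.0003
```

```bash
python3 snap.py scene s13 130 190 140 110 5;python3 snap.py wrist w13
```

```text
14.1 [0.571  0.2027 0.2366] [0.9903 0.1387 0.0099 0.001 ] [-0.1  0.7 -0.4] 0.00031676441551964314 cam [0.008 0.701 0.635]
14.15 [0.5712 0.2027 0.2368] [0.9903 0.1387 0.0101 0.001 ] [-0.2  0.2  0.8] 2.1117129903668688e-05 cam [0.637 0.222 0.385]
```

View pics/s13.png

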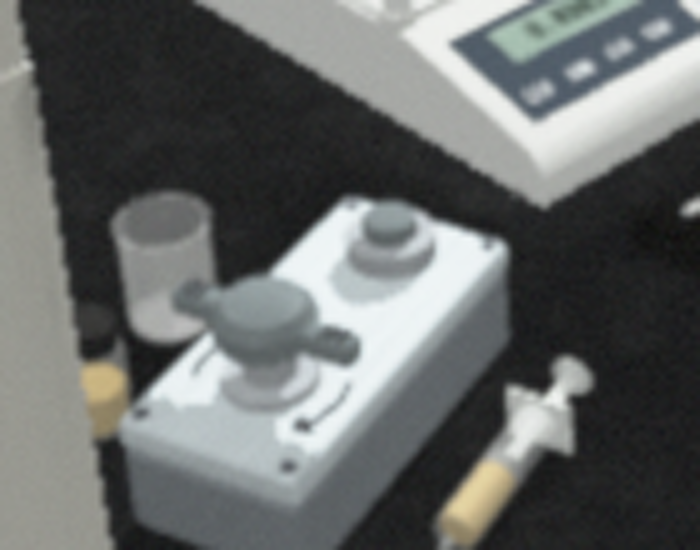

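View pics/w13.png

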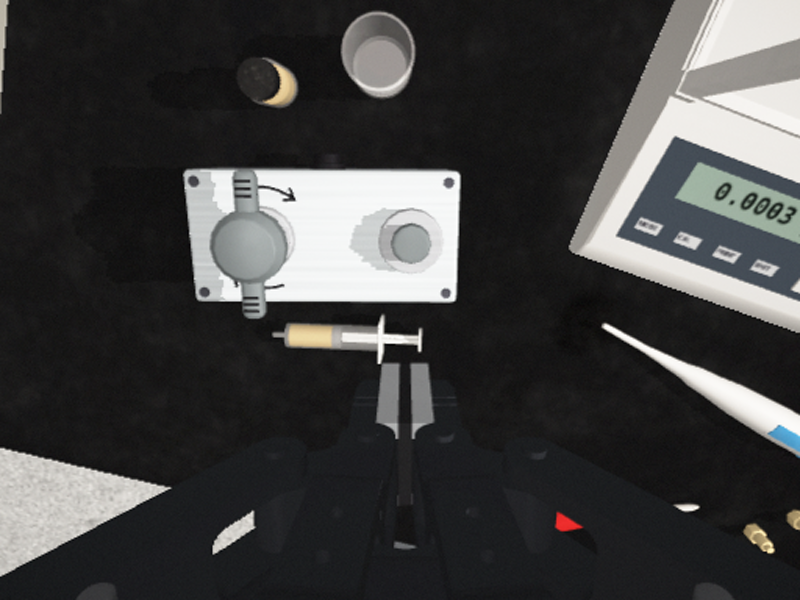

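The stop is up and untwisted (dome at (248,245)), the reset button is out (at (411,243)), and the box, syringe, vial and beaker are where they were. Handing in.

```bash
python3 -c "
from station import *
print(job_done())"
```

```text
the job is handed in; nothing more can be done
None
```

I ran the stop test in the order asked and handed it in at about 14 s, with the arm clear above the bench. `job_done()` gives no verdict.

- **Press:** I pushed the mushroom down with the closed fingertips until it stopped moving, at about 15 N. After I lifted off, the camera showed the head sitting lower, so it had latched.
- **Twist:** I pushed the near wing clockwise to about 0.5 rad. The head popped up, and once I let go it turned back to rest.
- **Reset:** I pressed the flat button about 5 mm until it bottomed out, at 8–15 N, then let it go. It came back out.
- **Last checks:** The final pictures show the stop up and untwisted and the reset button out. The box, vial, beaker and syringe look unmoved.

**Disagreements and limits:**
- **Fingertip height:** With the gripper shut, the fingertips touched about 6 mm behind the TCP, not 17 mm ahead of it as described. I set heights by contact force instead.
- **Camera height:** The wrist camera placed the box about 4 mm lower in z than its stated height.
- **Sideways force:** It peaked at about 8–9 N while I was pressing down on each button, just over the 7 N that can slide the box. The pictures show no movement.

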